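# Widen the bottle lane by one hole and hold the lock pin in

## Robot

A 6-joint arm with a two-finger parallel gripper is mounted at the origin on the work surface. World frame = base frame: x ahead of the robot, y to its left, z up, the work surface at z = 0. Lengths are in m, angles in rad, forces in N, time in s.
With the tool pointing down it reaches from about 0.4 to 0.825 m from the base axis. Payload 7 kg.
Tool frame: the origin (TCP) lies on the centre line of the jaws, within the pads' length; the fingertips stand 22 mm ahead of it and the grasp point (between the pads) lies 3 mm ahead of it; z points along the fingers, y is the line along which they close (so a half turn about z gives the same grasp; the last joint's range is limited). The gripper opens to 88 mm and grips with 3 to 60 N. Pads are 19 mm wide; open, the fingers measure 130 mm over their backs; the gripper's body (78 mm by 193 mm) begins 47 mm behind the grasp point.
Start: joints at [-1.053, 0.359, 0.012, 0, -1.224, -0.288], TCP at [0.154, -0.657, 0.249] pointing down, gripper open.
Joint ranges: [-3.07, 3.07], [-1.43, 2.12], [-1.02, 1.25], [-3.03, 1.67], [-3.05, -0], [-3.03, 3.03]. Speed limits (rad/s): [2.39, 2.39, 3.01, 3.14, 3.14, 3.14].

## Interface

Orientations are given as [roll, pitch, yaw] about the fixed x, y, z axes, in that order (R = Rz(yaw) Ry(pitch) Rx(roll)).
In Python, from station import monitor, viewer, order gives the robot as it stands. The module is installed in compiled form; this text tells all that it offers.
- The arm moves only by the tool servo_tool, never from a script. Its argument "targets" is a list of rows, each an object with "angular": the turn, a rotation vector about the tool's x, y, z in degrees, a list of three; "xyz": the shift along the tool's x, y, z in cm, a list of three; "claw": the finger opening in cm, from 0 to 8.76. A call has 1 to 20 rows; each row shifts and turns the commanded pose from where the row before left it, along the tool's axes as they then stand; what a row does not reach is not made up. A row lasts 1/10 s, in which the tool goes at most 50 mm and 8.59 degrees, less where a joint would pass 70% of its speed; a pose out of reach is approached as far as the arm can. A call is refused whole if a number of a shift passes 5 or a number of a turn 8.59, either way. A call with a gripper value outside its range is refused whole. The fingers move at their own pace and stop on an object; "force" is the grip in N (left out, the last holds). Time passes only in rows, so rows that do not move let the fingers close. It gives the time, the measured TCP pose, the force, the opening and the grip force at its end, in the units of the state.
- monitor.get_state(): the state, without advancing time (a new reading comes with each control period).
- viewer.grab_frame(name): name is "scene" or "top"; returns a dict with "color" (384x512x3 uint8, blue, green, red), "fovy" (degrees; the focal length in pixels is half the picture's height over the tangent of half this angle, whatever the lens; pixels are square), "cx", "cy" (the principal point, pixels), "R" (3x3) and "t" (3): a world point X has camera coordinates R X + t. Camera axes: x right, y down, z forward; pixel columns grow to the right and rows downward; lengths in m; the calibration is good to about 2 mm. A picture is of the moment at which its call begins. There is no depth.
- order.job_done(): hands the job in; it is judged then, once.
The state is a dict: "t": time; "q": joint angles; "qd": joint speeds; "joint_efforts": joint torques, N m; "eef_pos": TCP position; "ee_rot": TCP orientation; "force": force on the tool from outside, world axes, zero at the start; "moment": the same for the moment, N m; "width": finger opening in m; "gripper_force": force on a finger pad.
Only numpy, scipy, OpenCV 4.12 (cv2) and the standard library are available. Lean on these libraries where they do the work, as an engineer would, in place of code of your own. Each camera call takes 0.05 s, during which the arm holds its last target. There are 200 camera calls.

## Task

We are changing the bottle conveyor over to a wider jar. Swing the yellow stop bar down across the lane until it rests in its fork, so the waiting bottles stay back; only then pull up the red lock knob, slide the guide rail outward (away from the lane) to the next hole, just one, and let the pin go fully home. Finish still gripping the knob with the pin home - do not let go, a colleague will now tighten the rod clamps - and leave the bottles and everything else undisturbed.

Things in the scene. Friction and masses are not known exactly. Their poses are not given: they have to be found in the camera images.
- conveyor: fixed bench-top bottle conveyor, 840 mm long, 112 mm wide, top of its grey chain 90 mm above the bench, green guide rails to 140 mm. Origin on the bench under the chain's centre line; its +x points across the lane to the far side, where the rail adjuster sits (outward), +y along the lane to the infeed where the bottles wait, z up. Position and yaw differ from run to run.
- carriage (a joint): slide of the carriage with the far green guide rail (330 mm long) along a tube with holes every 20 mm, m; 0 = the hole it starts in, grows outward along conveyor +x (wider lane), next hole at 0.020; travel -0.022 to 0.062. About 1.5 mm of play either way while the pin is in a hole. With the pin lifted it slides stiffly (2 N friction) and stays where it is left.
- plunger (a joint): lock pin with red knob, mounted on the carriage (moving the raised knob sideways slides the carriage), m; 0 = pin fully home, grows as the knob is pulled straight up, travel 0.014. The 8 mm round-tipped pin is 7 mm deep in the 11 mm hole when home; from 0.008 up it is free. Between holes it rides on the tube at 0.007. A spring drives it down: 5 N at home, 10 N at full pull.
- knob_center (a point): centre of the red lock knob, an upright cylinder 28 mm in diameter and 26 mm tall (this point is half-way up it, 176 mm above the bench with the pin home). Below it a steel barrel 19 mm in diameter; the carriage's flat top lies 34 mm below this point when home. It moves with carriage and plunger.
- stop_bar (a joint): hinge of the yellow stop bar, rad; 0 = level across the lane, resting in its fork on the far frame (catch); grows as the far end is lifted, up to 1.7. It has a stiff hinge and stays where it is left (about 0.14 Nm of friction).
- bar_hinge (a point): hinge axis of the stop bar, on the near frame, 150 mm above the bench, at conveyor x = -55 mm; the axis runs along the conveyor's y. The bar is 12 mm square and points along the conveyor's +x when closed.
- bar_handle (a point): middle of the bar's black round handle, 16 mm in diameter, 52 mm long, parallel to the hinge axis, sticking out from the bar's free end towards conveyor -y. 124 mm from the hinge axis, 40 mm to the -y side of the bar's centre line. At bar angle a it is 124 cos(a) mm along conveyor +x from the axis and 124 sin(a) mm above it.
- bottle1: empty open amber glass bottle, 58 mm in diameter, 115 mm tall, 0.13 kg, standing on the chain on the infeed side of the stop bar, nearest to it; origin at the centre of its underside. Leave alone.
- bottle2: same kind of bottle, second in the lane; origin at the centre of its underside. Leave alone.
- bottle3: same kind of bottle, third in the lane; origin at the centre of its underside. Leave alone.
- jar: wider amber sample jar, 78 mm in diameter, 88 mm tall, standing on the bench on the far side of the conveyor; origin at the centre of its underside. Leave alone.
- wrench: steel wrench lying flat on the bench on the far side of the conveyor, beyond the rail adjuster; origin under its middle. Leave alone.
- tape: roll of brown tape, 80 mm in diameter, 48 mm tall, lying flat on the bench on the far side of the conveyor; origin at the centre of its underside. Leave alone.

How it is judged:
By the outcome, as a careful person would: the job done as asked, in the order asked, and still so for the second after the job is handed in, while the arm keeps its last pose, push and grip.
It also fails if it takes over 48 s, if anything falls off the work surface, if the arm or the gripper's body presses on something with over 40 N, if the wrist force passes 120 N, or if a joint passes its speed limit or range.

## Working session

There is one attempt and no reset: what is moved stays moved. The work goes in short steps, Python scripts to look and compute and a tool call to move; the robot and the scene stay as the last step left them, time stands still between calls to the robot, and variables do not carry over. Pictures are saved under pics/ and viewed, at most 10 in all, crops included, and the job is handed in when it is done.

Besides the shell and the picture viewer there is one more tool, called after "Call:" by a JSON object that holds its "method" and its "body". servo_tool: Moves the arm, as the interface text tells. Its arguments: {"type":"object","properties":{"targets":{"type":"array"},"force":{"type":"number"}},"required":["targets"]}

```bash
mkdir -p pics; python3 - <<'E'
from station import monitor, viewer
import cv2, pickle
s=monitor.get_state(); print({k:s[k] for k in('t','eef_pos','ee_rot','width','force')})
for n in('scene','top'):
    f=viewer.grab_frame(n); cv2.imwrite(f'pics/{n}0.png',cv2.resize(f['color'],(800,600),interpolation=cv2.INTER_CUBIC)); pickle.dump(f,open(f'{n}0.pkl','wb'))
    print(n,f['fovy'],f['cx'],f['cy'],f['R'],f['t'])
E
```

```text
{'t': 0.0, 'eef_pos': array([ 0.15360714, -0.65679208,  0.24759967]), 'ee_rot': array([ 3.13983448e+00, -1.86186954e-04, -2.91190903e+00]), 'width': 0.08755940141468672, 'force': array([-0.73094514, -0.30863854, -0.36266866])}
scene 55.699141132352146 251.24752377935192 192.47467884727672 [[ 0.74114449  0.67134013 -0.00269776]
 [ 0.47515414 -0.5273899  -0.70433546]
 [-0.47427143  0.52073249 -0.70986216]] [-0.53267249 -0.10303774  1.23331465]
top 55.42150610786439 254.8771766899179 196.73343454653525 [[-0.00298569 -0.99994238  0.01031174]
 [-0.99712075  0.00219561 -0.0757983 ]
 [ 0.07577129 -0.01050836 -0.99706985]] [0.15054563 0.60174667 0.85075768]
```

View pics/scene0.png

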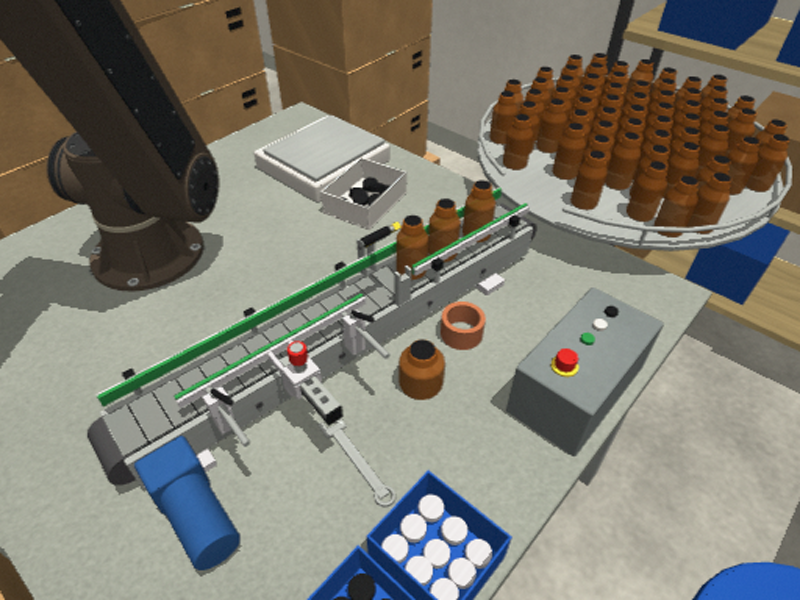

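View pics/top0.png

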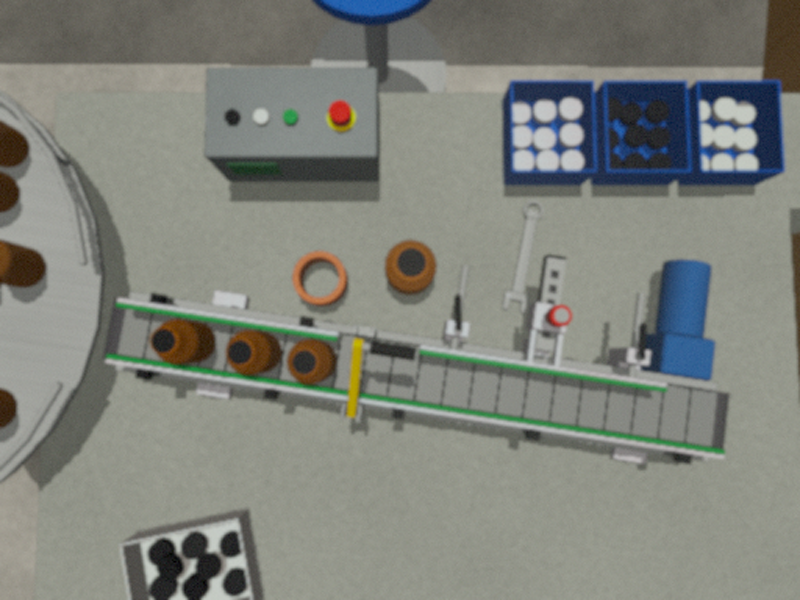

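The scene picture shows the red knob at about (297,352), the black handle at (378,236) and the bar tip at (397,226), with the bar raised. The top picture shows the knob at (560,315), the bar hinge at about (352,413), the handle centre at (393,350), and the near rail running from (107,360) to (722,454).

```bash
cat > h.py <<'E'
import numpy as np, pickle
from scipy.optimize import least_squares
F={n:pickle.load(open(f'{n}0.pkl','rb')) for n in('scene','top')}
def ray(f,u,v,s=1.5625,o=(0,0)):
    u=(u+.5)/s-.5+o[0]; v=(v+.5)/s-.5+o[1]
    fl=192/np.tan(np.radians(f['fovy'])/2)
    R,t=np.array(f['R']),np.array(f['t'])
    d=R.T@[(u-f['cx'])/fl,(v-f['cy'])/fl,1]; return -R.T@t,d/np.linalg.norm(d)
def onz(f,u,v,z,**k):
    c,d=ray(f,u,v,**k); return c+d*(z-c[2])/d[2]
def tri(*rs):
    A=sum(np.eye(3)-np.outer(d,d) for c,d in rs); b=sum((np.eye(3)-np.outer(d,d))@c for c,d in rs)
    p=np.linalg.solve(A,b); return p,[np.linalg.norm(np.cross(p-c,d)) for c,d in rs]
def proj(f,X):
    fl=192/np.tan(np.radians(f['fovy'])/2); x=np.array(f['R'])@X+f['t']; return x[:2]/x[2]*fl+[f['cx'],f['cy']]
E
python3 - <<'E'
from h import *
import cv2
np.set_printoptions(precision=4,suppress=True)
S,T=F['scene'],F['top']
a,b=onz(T,107,360,.14),onz(T,722,454,.14); d=b-a
print('near rail',a,b,np.linalg.norm(d),'yaw of +y',np.degrees(np.arctan2(-d[1],-d[0])))
a,b=onz(T,118,301,.14),onz(T,335,333,.14); d=b-a
print('far rail',a,b,np.linalg.norm(d),np.degrees(np.arctan2(-d[1],-d[0])))
print('knob',tri(ray(S,297,352),ray(T,560,315)))
print('handle',tri(ray(S,378,236),ray(T,393,350)))
print('tape',onz(T,320,278,.048),'jar',onz(T,411,262,.088),'b1',onz(T,304,362,.205))
def crop(f,x,y,w,h,n):
    c=f['color'][y:y+h,x:x+w]; return cv2.resize(c,(400,400),interpolation=cv2.INTER_CUBIC)
A=np.vstack([np.hstack([crop(T,210,205,66,66,0),crop(T,325,170,66,66,0)])])
B=np.hstack([crop(S,215,125,66,66,0),crop(S,160,200,66,66,0)])
cv2.imwrite('pics/c0.png',cv2.resize(np.vstack([A,B]),(600,600)))
E
```

```text
near rail [0.5255 0.5309 0.14  ] [ 0.401  -0.2708  0.14  ] 0.8113464396662949 yaw of +y 81.17044247163756
far rail [0.6028 0.5193 0.14  ] [0.56   0.2339 0.14  ] 0.28858821772140475 81.46372720207897
knob (array([ 0.5811, -0.0506,  0.1813]), [np.float64(0.0009618025336863316), np.float64(0.0009618025336863609)])
handle (array([0.5394, 0.1598, 0.2423]), [np.float64(0.0030095308423756634), np.float64(0.003009530842375626)])
tape [0.6447 0.2659 0.048 ] jar [0.6622 0.1318 0.088 ] b1 [0.5233 0.2642 0.205 ]
```

View pics/c0.png

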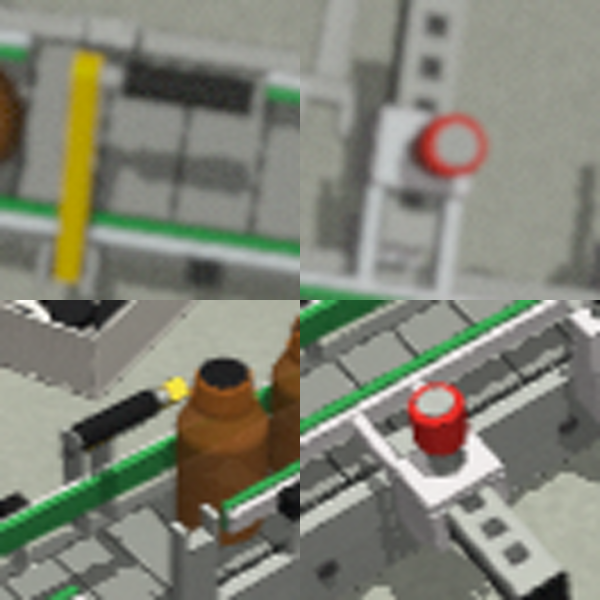

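```bash
python3 - <<'E'
from h import *
np.set_printoptions(precision=4,suppress=True)
S,T=F['scene'],F['top']; k=300/66
def rt(u,v,o): return ray(T,u,v,s=k,o=o)
tl=lambda u,v: ray(T,u,v,s=k,o=(210,205)); tr=lambda u,v: ray(T,u,v,s=k,o=(325,170))
bl=lambda u,v: ray(S,u,v,s=k,o=(215,125)); br=lambda u,v: ray(S,u,v,s=k,o=(160,200))
print('knobtop',tri(tr(157,146),br(137,102)), onz(T,157,146,.189,s=k,o=(325,170)))
print('handle',tri(tl(188,90),bl(117,120)))
P1=tri(tl(127,82),bl(155,102)); P2=tri(tl(250,98),bl(82,137)); print(P1,P2)
print('tip',tri(tl(88,66),bl(178,88)))
h=onz(T,67,278,.15,s=k,o=(210,205)); print('hinge end',h)
E
```

```text
knobtop (array([ 0.5802, -0.0494,  0.1901]), [np.float64(0.0014041990870038682), np.float64(0.0014041990870038322)]) [ 0.5793 -0.0508  0.189 ]
handle (array([0.5372, 0.1594, 0.241 ]), [np.float64(0.0014460178900412483), np.float64(0.001446017890041254)])
(array([0.5412, 0.1839, 0.2409]), [np.float64(0.002467125792222302), np.float64(0.002467125792222349)]) (array([0.5342, 0.1353, 0.2422]), [np.float64(0.0016151360424098155), np.float64(0.001615136042409841)])
tip (array([0.5466, 0.1982, 0.2451]), [np.float64(0.001414568440341777), np.float64(0.0014145684403415893)])
hinge end [0.4536 0.212  0.15  ]
```

```bash
cat >> h.py <<'E'
def tool(yaw_deg):
    y=np.radians(yaw_deg); return np.array([[np.cos(y),np.sin(y)],[np.sin(y),-np.cos(y)]])  # rows: tool x,y in world
E
python3 - <<'E'
from h import *
A=np.array([.1536,-.6568]);B=np.array([.45,-.35]);y=np.degrees(-2.912)
p=A.copy()
for i in range(11):
    d=(B-p)/(11-i); r=np.round(tool(y)@d*100,1); t=-8.5 if i<8 else 0
    print(i,r,t); p=p+tool(y).T@r/100; y-=t
print(p,y)
E
```

```text
0 [-3.3  2.1] -8.5
1 [-3.5  1.6] -8.5
2 [-3.7  1.1] -8.5
3 [-3.8  0.5] -8.5
4 [-3.9 -0.1] -8.5
5 [-3.8 -0.7] -8.5
6 [-3.7 -1.2] -8.5
7 [-3.5 -1.7] -8.5
8 [-3.2 -2.3] 0
9 [-3.2 -2.2] 0
10 [-3.1 -2.3] 0
[ 0.45046234 -0.35015453] -98.84530994209572
```

Call:
{"method": "servo_tool", "body": {"targets": [{"angular": [0,0,0],"xyz": [0,0,-3],"claw": 0},{"angular": [0,0,0],"xyz": [0,0,-3],"claw": 0},{"angular": [0,0,-8.5],"xyz": [-3.3,2.1,0],"claw": 0},{"angular": [0,0,-8.5],"xyz": [-3.5,1.6,0],"claw": 0},{"angular": [0,0,-8.5],"xyz": [-3.7,1.1,0],"claw": 0},{"angular": [0,0,-8.5],"xyz": [-3.8,0.5,0],"claw": 0},{"angular": [0,0,-8.5],"xyz": [-3.9,-0.1,0],"claw": 0},{"angular": [0,0,-8.5],"xyz": [-3.8,-0.7,0],"claw": 0},{"angular": [0,0,-8.5],"xyz": [-3.7,-1.2,0],"claw": 0},{"angular": [0,0,-8.5],"xyz": [-3.5,-1.7,0],"claw": 0},{"angular": [0,0,0],"xyz": [-3.2,-2.3,0],"claw": 0},{"angular": [0,0,0],"xyz": [-3.2,-2.2,0],"claw": 0},{"angular": [0,0,0],"xyz": [-3.1,-2.3,0],"claw": 0},{"angular": [0,0,0],"xyz": [0,0,0],"claw": 0}], "force": 20}}

```text
t: 1.5
eef_pos: [0.453, -0.3478, 0.308]
ee_rot: [3.141, 0.001, -1.721]
force: [0.0, -0.3, 0.2]
width: 0.0004
gripper_force: 0.0
```

Call:
{"method": "servo_tool", "body": {"targets": [{"angular": [0,0,0],"xyz": [-4,-0.1,0],"claw": 0},{"angular": [0,0,0],"xyz": [-4,-0.1,0],"claw": 0},{"angular": [0,0,0],"xyz": [-4,-0.1,0],"claw": 0},{"angular": [0,0,0],"xyz": [-4,-0.1,0],"claw": 0},{"angular": [0,0,0],"xyz": [-4,-0.1,0],"claw": 0},{"angular": [0,0,0],"xyz": [-4,-0.1,0],"claw": 0},{"angular": [0,0,0],"xyz": [-4,-0.1,0],"claw": 0},{"angular": [0,0,0],"xyz": [-4,-0.1,0],"claw": 0},{"angular": [0,0,0],"xyz": [-4,-0.1,0],"claw": 0},{"angular": [0,0,0],"xyz": [-4,0,0],"claw": 0},{"angular": [0,0,0],"xyz": [-4,0,0],"claw": 0},{"angular": [0,0,0],"xyz": [-4,0,0],"claw": 0},{"angular": [0,0,0],"xyz": [-3.3,0,0],"claw": 0},{"angular": [0,0,0],"xyz": [0,0,0],"claw": 0},{"angular": [0,0,0],"xyz": [0,0,0],"claw": 0}]}}

```text
t: 3.0
eef_pos: [0.538, 0.1553, 0.3079]
ee_rot: [3.14, -0.001, -1.724]
force: [0.4, -0.1, 0.7]
width: 0.0005
gripper_force: 0.0
```

```bash
python3 - <<'E'
from station import monitor, viewer
import cv2, numpy as np
s=monitor.get_state(); print(s['t'],s['eef_pos'],s['ee_rot'])
f=viewer.grab_frame('scene'); a=cv2.resize(f['color'][95:215,180:300],(400,400),interpolation=cv2.INTER_CUBIC)
f=viewer.grab_frame('top'); b=cv2.resize(f['color'][160:280,190:310],(400,400),interpolation=cv2.INTER_CUBIC)
cv2.imwrite('pics/p1.png',np.hstack([a,b]))
E
```

```text
3.0 [0.53797236 0.15526495 0.30787934] [ 3.14046347e+00 -9.53272933e-04 -1.72382856e+00]
```

View pics/p1.png

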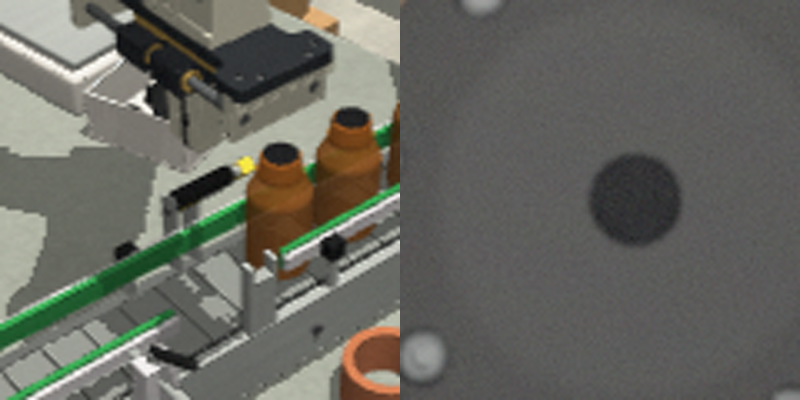

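The scene crop shows the closed fingertips directly above the black handle, which is at (200,186) in the crop. The arm now blocks the top view.

Call:
{"method": "servo_tool", "body": {"targets": [{"angular": [0,0,0],"xyz": [0,0,2],"claw": 0},{"angular": [0,0,0],"xyz": [0,0,1],"claw": 0},{"angular": [0,0,0],"xyz": [0,0,0.6],"claw": 0},{"angular": [0,0,0],"xyz": [0,-0.5,0.6],"claw": 0},{"angular": [0,0,0],"xyz": [0,-0.5,0.5],"claw": 0},{"angular": [0,0,0],"xyz": [0,-0.4,0.5],"claw": 0},{"angular": [0,0,0],"xyz": [0,-0.4,0.5],"claw": 0},{"angular": [0,0,0],"xyz": [0,-0.3,0.5],"claw": 0},{"angular": [0,0,0],"xyz": [0,-0.3,0.5],"claw": 0},{"angular": [0,0,0],"xyz": [0,-0.3,0.6],"claw": 0},{"angular": [0,0,0],"xyz": [0,-0.3,0.6],"claw": 0},{"angular": [0,0,0],"xyz": [0,-0.2,0.6],"claw": 0},{"angular": [0,0,0],"xyz": [0,-0.2,0.6],"claw": 0},{"angular": [0,0,0],"xyz": [0,-0.2,0.6],"claw": 0},{"angular": [0,0,0],"xyz": [0,-0.1,0.6],"claw": 0}]}}

```text
t: 4.6
eef_pos: [0.5748, 0.1493, 0.2049]
ee_rot: [3.141, -0.0, -1.725]
force: [0.1, 0.2, 0.7]
width: 0.0004
gripper_force: 0.4
```

Call:
{"method": "servo_tool", "body": {"targets": [{"angular": [0,0,0],"xyz": [0,-0.1,0.6],"claw": 0},{"angular": [0,0,0],"xyz": [0,-0.1,0.6],"claw": 0},{"angular": [0,0,0],"xyz": [0,0,0.5],"claw": 0},{"angular": [0,0,0],"xyz": [0,0,0.4],"claw": 0},{"angular": [0,0,0],"xyz": [0,0,0.3],"claw": 0},{"angular": [0,0,0],"xyz": [0,0,0],"claw": 0}]}}

```text
t: 5.2
eef_pos: [0.5764, 0.1489, 0.181]
ee_rot: [3.141, -0.0, -1.725]
force: [0.3, -0.4, -0.2]
width: 0.0007
gripper_force: 0.0
```

```bash
python3 - <<'E'
from station import monitor, viewer
import cv2, numpy as np
s=monitor.get_state(); print(s['t'],s['eef_pos'],s['force'])
f=viewer.grab_frame('scene'); cv2.imwrite('pics/p2.png',cv2.resize(f['color'][95:215,180:300],(600,600),interpolation=cv2.INTER_CUBIC))
E
```

```text
5.2 [0.57638823 0.14891145 0.18103704] [ 0.25718975 -0.35033554 -0.24128515]
```

View pics/p2.png

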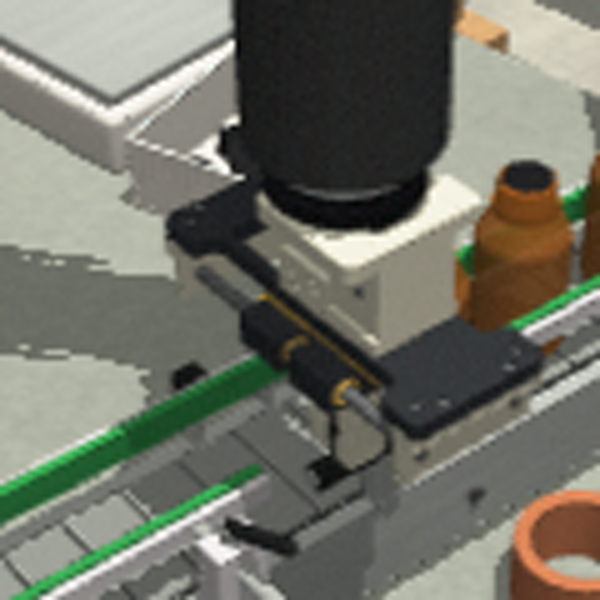

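The handle end shows just below the fingertips at about (322,470) in the crop, so the bar is close to level. I'll press gently until the fork pushes back.

Call:
{"method": "servo_tool", "body": {"targets": [{"angular": [0,0,0],"xyz": [0,0,0.1],"claw": 0},{"angular": [0,0,0],"xyz": [0,0,0.1],"claw": 0},{"angular": [0,0,0],"xyz": [0,0,0],"claw": 0}]}}

```text
t: 5.55
eef_pos: [0.5768, 0.1491, 0.1802]
ee_rot: [-3.141, 0.0, -1.725]
force: [-0.1, 0.2, 3.4]
width: 0.0006
gripper_force: 1.8
```

Call:
{"method": "servo_tool", "body": {"targets": [{"angular": [0,0,0],"xyz": [0,0,0.1],"claw": 0},{"angular": [0,0,0],"xyz": [0,0,0.1],"claw": 0},{"angular": [0,0,0],"xyz": [0,0,0],"claw": 0}]}}

```text
t: 5.85
eef_pos: [0.5769, 0.1491, 0.1798]
ee_rot: [-3.14, 0.001, -1.724]
force: [-6.7, -0.4, 15.2]
width: 0.0004
gripper_force: 7.5
```

Call:
{"method": "servo_tool", "body": {"targets": [{"angular": [0,0,0],"xyz": [0,0,-0.5],"claw": 0},{"angular": [0,0,0],"xyz": [0,0,-2.5],"claw": 0},{"angular": [0,0,0],"xyz": [0,0,-3.5],"claw": 0},{"angular": [0,0,0],"xyz": [0,0,-3.5],"claw": 0},{"angular": [0,0,0],"xyz": [3.9,-0.7,0],"claw": 6},{"angular": [0,0,0],"xyz": [3.9,-0.7,0],"claw": 6},{"angular": [0,0,0],"xyz": [3.9,-0.7,0],"claw": 6},{"angular": [0,0,0],"xyz": [4,-0.6,0],"claw": 6},{"angular": [0,0,0],"xyz": [4,-0.6,0],"claw": 6},{"angular": [0,0,0],"xyz": [0,0,0],"claw": 6},{"angular": [0,0,0],"xyz": [0,0,0],"claw": 6},{"angular": [0,0,0],"xyz": [0,0,0],"claw": 6}]}}

```text
t: 7.05
eef_pos: [0.5792, -0.0502, 0.2774]
ee_rot: [3.142, 0.0, -1.725]
force: [-0.2, 0.0, 0.4]
width: 0.0573
gripper_force: 0.0
```

```bash
python3 - <<'E'
from station import monitor, viewer
import cv2, numpy as np
s=monitor.get_state(); print(s['t'],s['eef_pos'],s['ee_rot'],s['width'],s['force'])
f=viewer.grab_frame('scene'); a=cv2.resize(f['color'][110:230,190:310],(400,400),interpolation=cv2.INTER_CUBIC)
b=cv2.resize(f['color'][150:270,130:250],(400,400),interpolation=cv2.INTER_CUBIC)
cv2.imwrite('pics/p3.png',np.hstack([a,b]))
E
```

```text
7.05 [ 0.57915013 -0.05024805  0.2774398 ] [ 3.14151270e+00  1.61871852e-04 -1.72487934e+00] 0.05730785520746946 [-0.19291502  0.03904153  0.38938843]
```

View pics/p3.png

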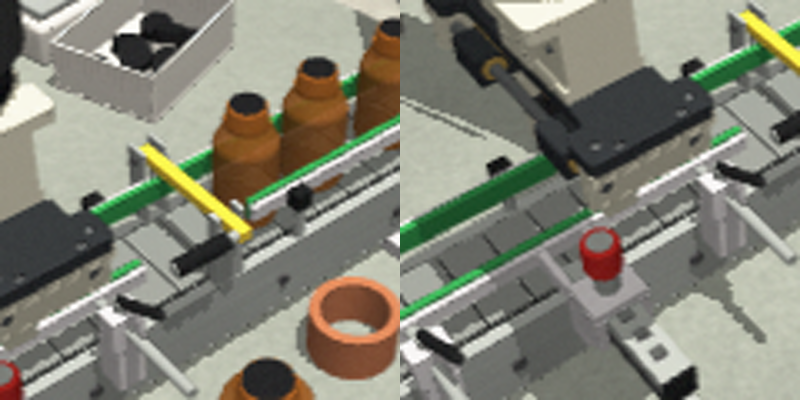

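The left crop shows the yellow bar level across the lane in its fork, with the bottles standing undisturbed. The right crop shows the red knob at (601,252), clear below the open gripper.

Call:
{"method": "servo_tool", "body": {"targets": [{"angular": [0,0,0],"xyz": [0,0,3],"claw": 6},{"angular": [0,0,0],"xyz": [0,0,3],"claw": 6},{"angular": [0,0,0],"xyz": [0,0,2],"claw": 6},{"angular": [0,0,0],"xyz": [0,0,1.2],"claw": 6},{"angular": [0,0,0],"xyz": [0,0,0.6],"claw": 6},{"angular": [0,0,0],"xyz": [0,0,0],"claw": 6},{"angular": [0,0,0],"xyz": [0,0,0],"claw": 4},{"angular": [0,0,0],"xyz": [0,0,0],"claw": 3.2},{"angular": [0,0,0],"xyz": [0,0,0],"claw": 2},{"angular": [0,0,0],"xyz": [0,0,0],"claw": 2},{"angular": [0,0,0],"xyz": [0,0,0],"claw": 2},{"angular": [0,0,0],"xyz": [0,0,0],"claw": 2}], "force": 30}}

```text
t: 8.3
eef_pos: [0.5793, -0.0508, 0.18]
ee_rot: [-3.141, 0.0, -1.725]
force: [-0.1, 0.5, 1.9]
width: 0.0275
gripper_force: 30.0
```

Call:
{"method": "servo_tool", "body": {"targets": [{"angular": [0,0,0],"xyz": [0,0,-0.3],"claw": 2},{"angular": [0,0,0],"xyz": [0,0,-0.4],"claw": 2},{"angular": [0,0,0],"xyz": [0,0,-0.4],"claw": 2},{"angular": [0,0,0],"xyz": [0,0,0],"claw": 2},{"angular": [0,0,0],"xyz": [0,0,0],"claw": 2}]}}

```text
t: 8.8
eef_pos: [0.5786, -0.0506, 0.19]
ee_rot: [3.14, 0.0, -1.725]
force: [0.8, -0.2, -8.8]
width: 0.027
gripper_force: 30.0
```

Call:
{"method": "servo_tool", "body": {"targets": [{"angular": [0,0,0],"xyz": [0,-0.4,0],"claw": 2},{"angular": [0,0,0],"xyz": [0,-0.4,0],"claw": 2},{"angular": [0,0,0],"xyz": [0,-0.4,0],"claw": 2},{"angular": [0,0,0],"xyz": [0,-0.4,0],"claw": 2},{"angular": [0,0,0],"xyz": [0,-0.4,0],"claw": 2},{"angular": [0,0,0],"xyz": [0,0,0],"claw": 2},{"angular": [0,0,0],"xyz": [0,0,0],"claw": 2}]}}

```text
t: 9.5
eef_pos: [0.5996, -0.0539, 0.1907]
ee_rot: [-3.14, -0.0, -1.725]
force: [1.5, -0.1, -9.2]
width: 0.0278
gripper_force: 30.0
```

Call:
{"method": "servo_tool", "body": {"targets": [{"angular": [0,0,0],"xyz": [0,0,0.3],"claw": 2},{"angular": [0,0,0],"xyz": [0,0,0.3],"claw": 2},{"angular": [0,0,0],"xyz": [0,0,0.3],"claw": 2},{"angular": [0,0,0],"xyz": [0,0,0.2],"claw": 2},{"angular": [0,0,0],"xyz": [0,0,0],"claw": 2},{"angular": [0,0,0],"xyz": [0,0,0],"claw": 2}]}}

```text
t: 10.1
eef_pos: [0.5993, -0.0539, 0.18]
ee_rot: [-3.14, 0.0, -1.725]
force: [0.9, -0.9, -4.6]
width: 0.0273
gripper_force: 30.0
```

Call:
{"method": "servo_tool", "body": {"targets": [{"angular": [0,0,0],"xyz": [0,0,0.1],"claw": 2},{"angular": [0,0,0],"xyz": [0,0,0.1],"claw": 2},{"angular": [0,0,0],"xyz": [0,0,0],"claw": 2},{"angular": [0,0,0],"xyz": [0,0,0],"claw": 2}]}}

```text
t: 10.5
eef_pos: [0.6, -0.054, 0.1799]
ee_rot: [-3.138, 0.0, -1.724]
force: [-1.3, -1.1, 8.2]
width: 0.027
gripper_force: 30.0
```

```bash
python3 - <<'E'
from station import monitor, viewer
import cv2, numpy as np
s=monitor.get_state(); print(s['t'],s['eef_pos'],s['ee_rot'],s['width'],s['force'],s['moment'])
f=viewer.grab_frame('scene'); cv2.imwrite('pics/p4.png',cv2.resize(f['color'][110:270,130:330],(750,600),interpolation=cv2.INTER_CUBIC))
E
```

```text
10.5 [ 0.6000175  -0.05397284  0.17991941] [-3.13810030e+00  6.02457449e-05 -1.72418689e+00] 0.027033578801918357 [-1.31011623 -1.10671988  8.23150463] [-0.3221253   0.64352293  0.02817371]
```

View pics/p4.png

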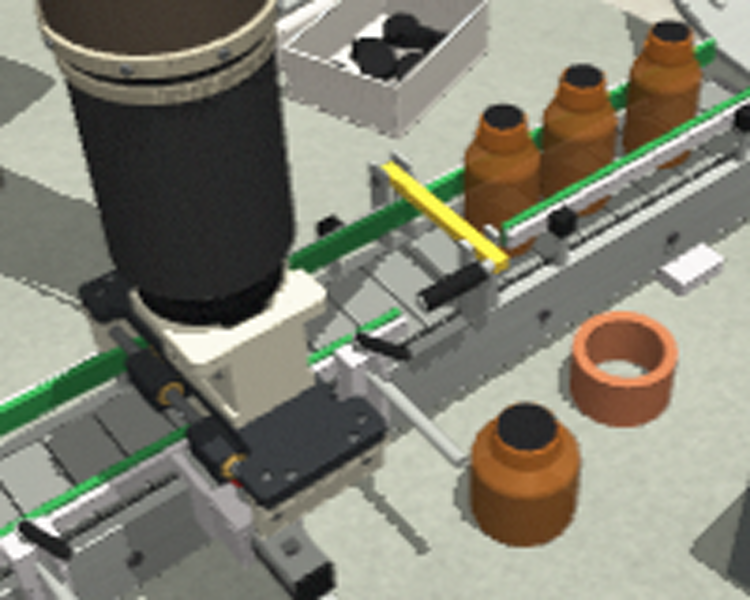

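The picture shows the bar level in its fork, the bottles and jar in place, and the gripper holding the knob one hole further out. TCP height is 0.180 m, the same as when the pin was home at the start, and pressing down meets a firm stop. The spring force fell from about 9 N to 5 N on the way down.

```bash
python3 -c "
from station import order; print(order.job_done())"
```

```text
the job is handed in; nothing more can be done
None
```

The job is handed in: the stop bar is down in its fork, the rail is one hole (about 20 mm) further out with the pin home, the knob is still gripped, and the bottles and jar look undisturbed.

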